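# Dial an operator station three clicks up and confirm

## Task

Set the operator station with the orange dial to step three: turn its orange dial three clicks clockwise (seen from above) from where it stands, let go of it, then press that station's green button fully in and release it. Do not turn the blue dial of the other station.

Things in the scene. Friction and masses are not known exactly. Their poses are not given: they have to be found in the camera images.
- dial_grip (a point): grip point of the ORANGE dial: on its upright axis, 91 mm above the table. The grip is an upright bar, 48 mm along this point's x, 14 mm thick along y, from 69 to 103 mm above the table, over a black disc (radius 26, top at 69 mm). A white pointer line marks its -x end. The dial sits on a beige box 170 x 100 x 55 mm, fixed to the table, ringed by 15 white marks. It turns with the dial.
- dial (a joint): angle of the orange dial, rad: 0 at the start (pointer at the long white mark), growing clockwise seen from above. Endless and click-stopped: 15 clicks a turn, one per white mark, 24 degrees (0.419 rad) each, so three clicks are 72 degrees (1.257 rad). A peak of 0.05 N m carries it over a click; let go, it snaps to the nearest stop.
- confirm_top (a point): centre of the top of the green button on the orange dial's box, 90 mm from the dial's axis (towards +x of dial_grip as it stands at the start). Round cap of 15 mm radius, top 77 mm above the table when up; it moves 6 mm straight down against a spring (fully in at 4 N) and comes back when released. Its black housing has a radius of 23 mm, top at 67 mm.
- blue_dial (a joint): angle of the blue dial on the other, otherwise identical box, rad: 0 at the start, same clicks and sense; to be left as it is.
There are look-alikes about, which are no part of the job. Leave any red look-alike of the part that bears blue_dial alone.

How it is judged:
By the outcome, as a careful person would: the job done as asked, in the order asked, and still so for the second after the job is handed in, with the robot touching nothing.
It also fails if it takes over 38 s, if anything falls off the work surface, if the arm or the gripper's body presses on something with over 40 N, if the wrist force passes 120 N, or if a joint passes its speed limit or range.

## Robot

A 6-joint arm with a two-finger parallel gripper is mounted at the origin on the work surface. World frame = base frame: x ahead of the robot, y to its left, z up, the work surface at z = 0. Lengths are in m, angles in rad, forces in N, time in s.
With the tool pointing down it reaches from about 0.375 to 0.9 m from the base axis. Payload 3.1 kg.
Tool frame: the origin (TCP) lies at the very end of the fingers, on their centre line; the grasp point (between the pads) lies 19 mm behind it (env.grip_point_offset is the distance from the TCP to the grasp point, in m); z points along the fingers, y is the direction in which the jaws open and shut (so a half turn about z gives the same grasp; the last joint's range is limited). The gripper opens to 87 mm and grips with 3 to 60 N. Pads are 19 mm wide; open, the fingers measure 117 mm over their backs; the gripper's body (75 mm by 190 mm) begins 51 mm behind the grasp point.
Start: joints at [1.046, 0.527, 1.433, -0, 1.181, -0.178], TCP at [0.212, 0.588, 0.223] pointing down, gripper open.
Joint ranges: [-3.08, 3.08], [-0.75, 2.2], [0.22, 2.44], [-1.43, 4.57], [0, 2.65], [-2.85, 2.85]. Speed limits (rad/s): [2.79, 2.79, 3.14, 3.14, 3.14, 3.14].

## Interface

Orientations are given as a rotation vector (axis times angle).
In Python, from cell import env gives the robot as it stands. The module is installed in compiled form; this text tells all that it offers.
- The arm moves only by the shell command python3 -m handwheel 'ROWS'. ROWS is JSON, a list of rows, each a list of 5 numbers: the opening, from 0 (shut) to 1 (fully open), then the shift along the tool's x, y, z in mm, then the turn about the tool's z in units of 6 degrees (1.0 is 6 degrees). A call has 1 to 5 rows; each row shifts and turns the commanded pose from where the row before left it, along the tool's axes as they then stand; what a row does not reach is not made up. A row lasts 1/12 s, in which the tool goes at most 41.7 mm and 7.16 degrees, less where a joint would pass 70% of its speed; a pose out of reach is approached as far as the arm can. A call with a gripper value outside its range is refused whole. The fingers move at their own pace and stop on an object; the grip force is fixed at half the most. Time passes only in rows, so rows that do not move let the fingers close. It gives the time, the measured TCP pose, the force and the opening at its end, in the units of the state.
- env.read_state(): the state, without advancing time (a new reading comes with each control period).
- env.read_camera(name): name is "scene" or "side" or "wrist"; returns the picture (400x640x3 uint8, red, green, blue); there is no depth.
- env.camera_info(name): a dict with "intrinsics" (3x3 intrinsics, pixels), "world_from_camera" (4x4, takes a point from camera to world coordinates); the wrist camera has in their place "hand_eye" (4x4, takes a point from camera to tool coordinates, whose origin is the TCP and whose axes are the flange's). Camera axes: x right, y up, looking along -z (the intrinsics and any distortion apply to the point x, -y, -z); pixel columns grow to the right and rows downward; lengths in m; the calibration is good to about 2 mm. A picture is of the moment at which its call begins: read the wrist's pose just before it. camera_info takes no time and is no camera call.
- env.hand_in(): hands the job in, once; it reports no verdict.
The state is a dict: "clock": time; "joints": joint angles; "joint_vel": joint speeds; "effort": joint torques, N m; "eef_pos": TCP position; "tcp_rot": TCP orientation; "wrist_force": force on the tool from outside, world axes, zero at the start; "torque": the same for the moment, N m; "width": finger opening in m.
Only numpy, scipy, OpenCV 4.12 (cv2) and the standard library are available. Lean on these libraries where they do the work, as an engineer would, in place of code of your own. Each camera call takes 0.05 s, during which the arm holds its last target.

## Working session

There is one attempt and no reset: what is moved stays moved. The work goes in short steps, Python scripts to look and compute and a shell command to move; the robot and the scene stay as the last step left them, time stands still between calls to the robot, and variables do not carry over. Pictures are saved under pics/ and viewed, and the job is handed in when it is done.

```bash
mkdir -p pics
cat > h.py <<'E'
from cell import env
import numpy as np, cv2
from scipy.spatial.transform import Rotation as R
def snap(n,f):
    im=env.read_camera(n); cv2.imwrite('pics/'+f+'.png',im[:,:,::-1]); return im
def ray(n,u,v,z,st=None):
    c=env.camera_info(n);K=np.array(c['intrinsics'])
    d=np.array([(u-K[0,2])/K[0,0],-(v-K[1,2])/K[1,1],-1])
    if n=='wrist':
        T=np.eye(4);T[:3,:3]=R.from_rotvec(st['tcp_rot']).as_matrix();T[:3,3]=st['eef_pos'];T=T@np.array(c['hand_eye'])
    else: T=np.array(c['world_from_camera'])
    o=T[:3,3];d=T[:3,:3]@d
    return o+d*(z-o[2])/d[2]
E
python3 - <<'E'
from h import *
s=env.read_state();print(s)
for n in('scene','side','wrist'): 
    snap(n,n+'0'); print(env.camera_info(n))
E
```

```text
{'clock': 0.0, 'joints': array([ 1.04650268e+00,  5.28448286e-01,  1.43389311e+00,  1.48096544e-05,
        1.18139146e+00, -1.78544081e-01]), 'joint_vel': array([ 0.00061036,  0.00076295, -0.00203215, -0.00107106, -0.00033376,
       -0.00017476]), 'effort': array([-4.25213211e-04, -4.40044641e+01, -1.76589811e+01,  6.34526485e-02,
        5.83266187e-02, -1.68127090e-04]), 'eef_pos': array([0.21143882, 0.58737734, 0.22158554]), 'tcp_rot': array([-0.54028053, -3.09402363,  0.0031482 ]), 'wrist_force': array([ 0.26938943,  0.19265454, -1.04136806]), 'torque': array([ 0.00027017, -0.02185038,  0.02490945]), 'width': 0.08675319889740493}
{'intrinsics': array([[393.96140855,   0.        , 317.97824977],
       [  0.        , 393.96140855, 192.69024079],
       [  0.        ,   0.        ,   1.        ]]), 'world_from_camera': array([[-0.30683602, -0.64386308,  0.70092224,  1.00664126],
       [ 0.95175994, -0.20924646,  0.22443026,  0.16931606],
       [ 0.00216313,  0.73597299,  0.67700744,  0.6311114 ],
       [ 0.        ,  0.        ,  0.        ,  1.        ]])}
{'intrinsics': arra
[... 241 characters left out ...]
-0.70940143, -0.47067411,  0.52460985,  0.38973116],
       [ 0.00498415,  0.74096491,  0.67152525,  0.58347769],
       [ 0.        ,  0.        ,  0.        ,  1.        ]])}
{'intrinsics': array([[314.26160698,   0.        , 317.85861741],
       [  0.        , 314.26160698, 200.43278924],
       [  0.        ,   0.        ,   1.        ]]), 'hand_eye': array([[-3.62840055e-04,  9.67118815e-01,  2.54324724e-01,
         6.91611951e-02],
       [ 9.99999878e-01,  2.65372284e-04,  4.17550759e-04,
        -3.71596795e-04],
       [ 3.36330463e-04,  2.54324844e-01, -9.67118793e-01,
        -1.61757335e-01],
       [ 0.00000000e+00,  0.00000000e+00,  0.00000000e+00,
         1.00000000e+00]])}
```

View pics/scene0.png

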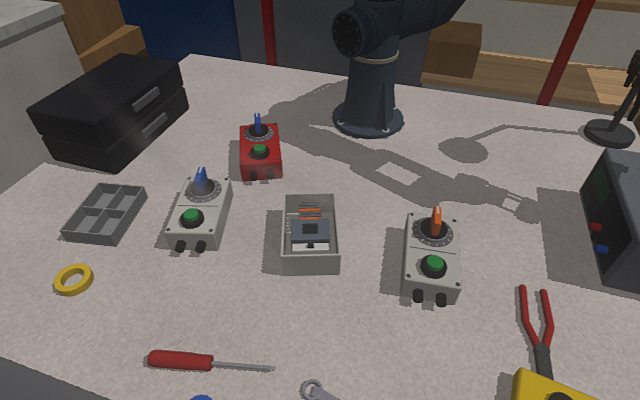

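View pics/side0.png

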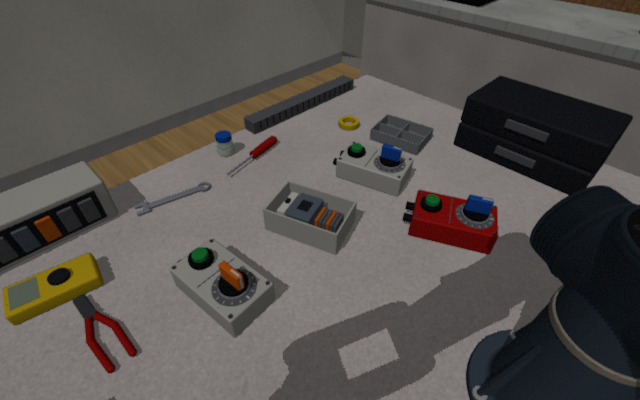

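View pics/wrist0.png

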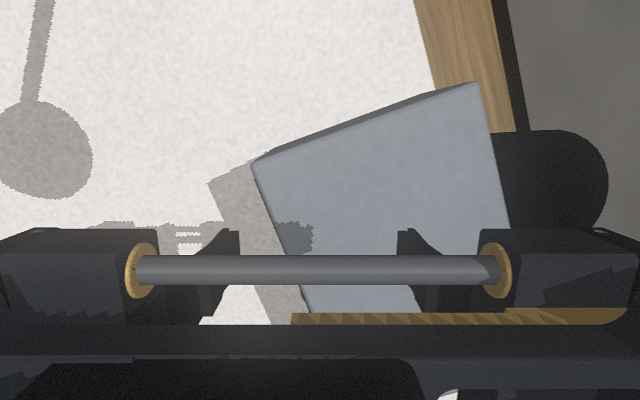

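The scene view shows the orange-dial station, with its dial at about (436,222) and its green button at (434,263). In the side view they are at (233,277) and (200,256). The blue station and a red look-alike are elsewhere. The wrist view doesn't show the station yet.

Run:
```python
from h import *
def big(m,box):
    x0,y0,x1,y1=box;k=np.zeros_like(m);k[y0:y1,x0:x1]=m[y0:y1,x0:x1]
    n,l,s,c=cv2.connectedComponentsWithStats(k);i=1+s[1:,4].argmax();return l==i,s[i],c[i]
B={'scene':((400,200,470,245),(410,245,460,285)),'side':((210,255,260,300),(180,240,220,275))}
for n in B:
    im=cv2.imread('pics/%s0.png'%n);h=cv2.cvtColor(im,cv2.COLOR_BGR2HSV)
    o=cv2.inRange(h,(5,150,80),(22,255,255));g=cv2.inRange(h,(45,100,40),(80,255,255))
    mo,so,co=big(o,B[n][0]);mg,sg,cg=big(g,B[n][1])
    print(n,so,co,sg,cg)
    print(' dial', ray(n,*co,.088),' green',ray(n,*cg,.075))
    x,y,w,hh=so
    crop=im[y-50:y+100,x-70:x+90];cv2.imwrite('pics/c_%s.png'%n,cv2.resize(crop,None,fx=4,fy=4,interpolation=cv2.INTER_CUBIC)[:600,:640])
    print(x-70,y-50)
```

```text
scene [432 206  10  29 172] [436.63372093 221.29069767] [427 255  17  16 177] [435.08474576 261.69491525]
 dial [0.45102065 0.22693013 0.088     ]  green [0.53748882 0.23501475 0.075     ]Traceback (most recent call last):
  File "<stdin>", line 12, in <module>
ValueError: too many values to unpack (expected 4)
```

Run:
```python
from h import *
def big(m,box):
    x0,y0,x1,y1=box;k=np.zeros_like(m);k[y0:y1,x0:x1]=m[y0:y1,x0:x1]
    n,l,s,c=cv2.connectedComponentsWithStats(k);i=1+s[1:,4].argmax();return l==i,s[i],c[i]
B={'scene':((400,200,470,245),(410,245,460,285)),'side':((210,255,260,300),(180,240,220,275))}
for n in B:
    im=cv2.imread('pics/%s0.png'%n);h=cv2.cvtColor(im,cv2.COLOR_BGR2HSV)
    o=cv2.inRange(h,(5,150,80),(22,255,255));g=cv2.inRange(h,(45,100,30),(80,255,255))
    mo,so,co=big(o,B[n][0]);mg,sg,cg=big(g,B[n][1])
    print(n,so,co,sg,cg)
    print(' dial', ray(n,*co,.088),' green',ray(n,*cg,.074))
    x,y=so[:2]
    crop=im[y-50:y+100,x-70:x+90];cv2.imwrite('pics/c_%s.png'%n,cv2.resize(crop,None,fx=4,fy=4,interpolation=cv2.INTER_CUBIC)[:600,:640])
    print(x-70,y-50)
```

```text
scene [432 206  10  29 172] [436.63372093 221.29069767] [427 255  17  16 177] [435.08474576 261.69491525]
 dial [0.45102065 0.22693013 0.088     ]  green [0.53664519 0.23513289 0.074     ]
362 156
side [219 261  23  29 309] [229.38511327 274.39482201] [191 248  18  15 212] [199.37264151 254.81603774]
 dial [0.44993303 0.22751831 0.088     ]  green [0.53434671 0.23622642 0.074     ]
149 211
```

View pics/c_scene.png

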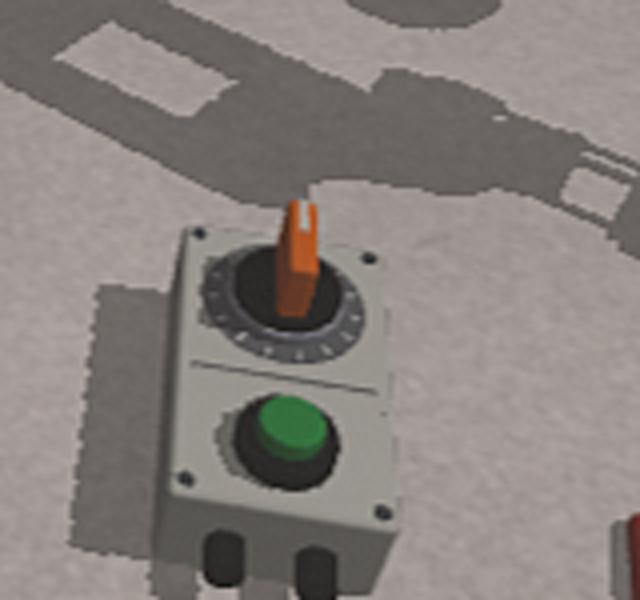

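View pics/c_side.png

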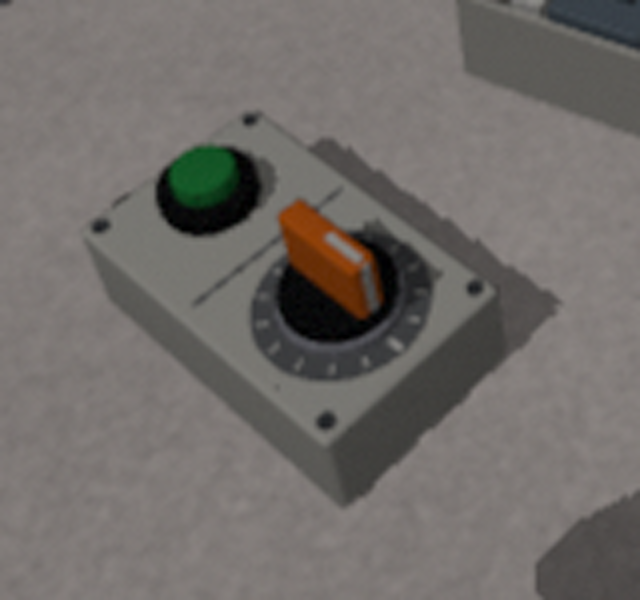

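Run:
```python
from h import *
P={'scene':((362,156),[(200,234),(370,258),(186,479),(383,513)]),'side':((149,211),[(475,288),(327,421),(251,119),(101,226)])}
for n,(o,ps) in P.items():
    w=np.array([ray(n,o[0]+(u-1.5)/4,o[1]+(v-1.5)/4,.055)[:2] for u,v in ps]);print(n,w.round(4).tolist(),w.mean(0))
    a=(w[2]+w[3]-w[0]-w[1])/2;b=w[1]-w[0]+w[3]-w[2];print(np.degrees(np.arctan2(a[1],a[0])),np.degrees(np.arctan2(-b[0],b[1])),np.linalg.norm(a),np.linalg.norm(b)/2)
n='side'
for p in [(291,207),(371,268),(368,265)]: print('bar top',ray(n,149+(p[0]-1.5)/4,211+(p[1]-1.5)/4,.103))
n='scene'
for p in [(302,201),(298,243)]: print('bar',ray(n,362+(p[0]-1.5)/4,156+(p[1]-1.5)/4,.103))
print(ray('scene',362+292/4,156+421/4,.077),ray('side',149+205/4,211+170/4,.077))
s=env.read_state();M=R.from_rotvec(s['tcp_rot']).as_matrix();print(M)
```

```text
scene [[0.4126, 0.1799], [0.4031, 0.2636], [0.5657, 0.1952], [0.5572, 0.2787]] [0.48465634 0.22934779]
5.6438977513853255 6.145133323008411 0.15433160034484125 0.08410069899191228
side [[0.4131, 0.1798], [0.4046, 0.2633], [0.5666, 0.1944], [0.5582, 0.2788]] [0.48560696 0.22908422]
5.598586292916374 5.742999813966279 0.1542928856998226 0.08431070259842283
bar top [0.46878373 0.22763123 0.103     ]
bar top [0.42007146 0.22244486 0.103     ]
bar top [0.42211838 0.22242373 0.103     ]
bar [0.42489856 0.22236631 0.103     ]
bar [0.45388569 0.22323848 0.103     ]
[0.53823796 0.23454228 0.077     ] [0.53327487 0.23436717 0.077     ]
[[-9.40803527e-01  3.38951486e-01 -7.83378574e-04]
 [ 3.38952291e-01  9.40802513e-01 -1.40554169e-03]
 [ 2.60594086e-04 -1.58786655e-03 -9.99998705e-01]]
```

Both views agree: the dial axis is near (0.4455, 0.2255), the box yaw is 5.65°, and the button is near (0.5357, 0.2345). I'll move above the dial now.

```bash
python3 -m handwheel '[[1,-23,-17.4,0,0],[1,-23,-17.4,0,0],[1,-23,-17.4,0,0],[1,-23,-17.4,0,0],[1,-23,-17.4,0,0]]'
python3 -m handwheel '[[1,-23,-17.4,0,0],[1,-23,-17.4,0,0],[1,-23,-17.4,0,0],[1,-23,-17.4,0,0],[1,-23,-17.4,0,0]]'
python3 -m handwheel '[[1,-23,-17.4,0,0],[1,-23,-17.4,0,0],[1,-23,-17.4,0,0],[1,-23,-17.4,0,0],[1,-21,-17.4,0,0]]'
python3 -m handwheel '[[1,0,0,0,-0.85],[1,0,0,0,-0.85],[1,0,0,0,-0.85],[1,0,0,0,-0.85],[1,0,0,0,-0.85]]'
python3 -m handwheel '[[1,0,0,0,0],[1,0,0,0,0]]'
python3 - <<'E'
from h import *
s=env.read_state();snap('wrist','w1');print(s);M=R.from_rotvec(s['tcp_rot']).as_matrix();print(M)
print(np.degrees(np.arctan2(M[1,1],M[0,1])))
E
```

```text
clock: 0.57
eef_pos: [0.2908, 0.4659, 0.2223]
tcp_rot: [-0.54, -3.095, 0.001]
wrist_force: [1.0, -0.3, 1.2]
width: 0.0872
clock: 0.98
eef_pos: [0.3696, 0.345, 0.2224]
tcp_rot: [-0.54, -3.095, 0.0]
wrist_force: [1.0, -0.3, 0.2]
width: 0.0871
clock: 1.4
eef_pos: [0.4468, 0.2248, 0.2224]
tcp_rot: [0.541, 3.095, -0.0]
wrist_force: [0.0, -0.8, -0.1]
width: 0.087
clock: 1.82
eef_pos: [0.4459, 0.2259, 0.2223]
tcp_rot: [0.162, -3.137, 0.0]
wrist_force: [0.1, 1.0, 0.5]
width: 0.0871
clock: 1.98
eef_pos: [0.4459, 0.2261, 0.2224]
tcp_rot: [0.152, -3.138, 0.0]
wrist_force: [-0.3, -0.1, -1.0]
width: 0.087
{'clock': 1.9833, 'joints': array([ 2.45451593e-01,  3.60473149e-01,  1.74060432e+00,  1.20619459e-05,
        1.04092225e+00, -1.42228796e+00]), 'joint_vel': array([ 0.00179723, -0.00085523, -0.00165611, -0.00117929, -0.00060057,
        0.00435633]), 'effort': array([-4.09856241e-02, -3.39296436e+01, -1.55085415e+01, -2.73487670e-02,
        8.16882821e-02, -7.17883324e-02]), 'eef_pos': array([0.44588632, 0.22612866, 0.22240481]), 'tcp_rot': array([ 1.52189432e-01, -3.13750250e+00,  1.09092569e-04]), 'wrist_force': array([-0.25034346, -0.06829484, -0.97006782]), 'torque': array([-0.00630153,  0.05360375, -0.02355369]), 'width': 0.08700955037299361}
[[-9.95305194e-01 -9.67853913e-02 -3.97386637e-04]
 [-9.67853634e-02  9.95305273e-01 -8.88168776e-05]
 [ 4.04117191e-04 -4.99386896e-05 -9.99999917e-01]]
95.5540888101647
```

View pics/w1.png

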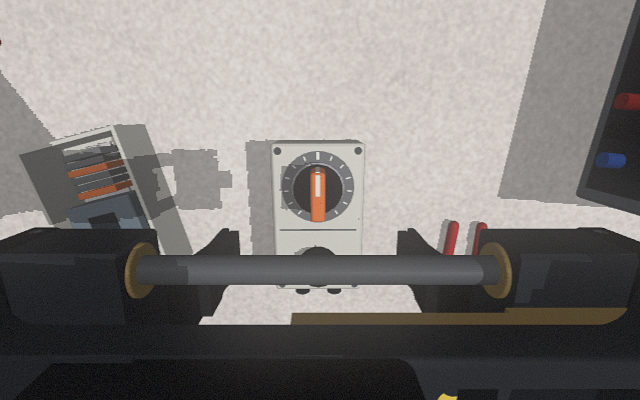

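The wrist view shows the bar upright at about (318,195), lined up and centred between the fingers, with the pointer towards the robot. I'll check the position numerically.

Run:
```python
from h import *
s=env.read_state();im=cv2.imread('pics/w1.png');h=cv2.cvtColor(im,cv2.COLOR_BGR2HSV)
o=cv2.inRange(h,(5,150,80),(22,255,255));o[:,:290]=0;o[:,350:]=0;o[235:]=0
y,x=np.nonzero(o);print(x.min(),x.max(),y.min(),y.max())
print(ray('wrist',(x.min()+x.max())/2,y.min(),.103,s),ray('wrist',(x.min()+x.max())/2,y.max(),.103,s))
d=cv2.inRange(h,(0,0,0),(180,255,60));d[:,:285]=0;d[:,350:]=0;d[220:]=0;d[:160]=0
d=cv2.morphologyEx(d|o,cv2.MORPH_OPEN,np.ones((5,5)));n,l,st,c=cv2.connectedComponentsWithStats(d);i=1+st[1:,4].argmax();print(st[i],c[i])
x,y,w,hh=st[i][:4];print('disc',ray('wrist',x+w/2,y+hh/2,.069,s))
```

```text
311 324 173 220
[0.42496039 0.22332551 0.103     ] [0.46942892 0.22763015 0.103     ]
[312 197  13  24 300] [317.99333333 208.57666667]
disc [0.46848391 0.22852943 0.069     ]
```

```bash
python3 -m handwheel '[[1,0,-0.6,29,0],[1,0,0,29,0],[1,0,0,29,0],[1,0,0,29,0],[1,0,0,20,0]]'
python3 -m handwheel '[[1,0,0,8,0],[1,0,0,0,0],[0.6,0,0,0,0],[0.4,0,0,0,0],[0.3,0,0,0,0]]'
python3 -m handwheel '[[0.1,0,0,0,0],[0,0,0,0,0],[0,0,0,0,0],[0,0,0,0,0],[0,0,0,0,0]]'
```

```text
clock: 2.45
eef_pos: [0.4451, 0.2254, 0.0845]
tcp_rot: [0.153, -3.136, 0.001]
wrist_force: [-0.5, 0.5, -0.2]
width: 0.087
clock: 2.87
eef_pos: [0.4472, 0.2259, 0.0799]
tcp_rot: [-0.155, 3.135, 0.001]
wrist_force: [-0.2, -0.1, 0.4]
width: 0.0743
clock: 3.28
eef_pos: [0.4462, 0.2256, 0.0787]
tcp_rot: [-0.156, 3.137, 0.0]
wrist_force: [-0.2, -0.4, -0.1]
width: 0.0418
```

```bash
python3 -m handwheel '[[0,0,0,0,0],[0,0,0,0,0],[0,0,0,0,0],[0,0,0,0,0],[0,0,0,0,0]]'
python3 -m handwheel '[[0,0,0,0,0],[0,0,0,0,0],[0,0,0,0,0]]'
```

```text
clock: 3.7
eef_pos: [0.446, 0.2257, 0.0785]
tcp_rot: [0.155, -3.138, -0.0]
wrist_force: [-0.4, 0.1, -0.2]
width: 0.0138
clock: 3.95
eef_pos: [0.4461, 0.2257, 0.0785]
tcp_rot: [0.156, -3.138, -0.0]
wrist_force: [0.2, 0.7, -0.4]
width: 0.0135
```

The bar is gripped at a width of 13.5 mm. Next is the 72° clockwise turn, which is +12 units about tool z.

```bash
python3 -m handwheel '[[0,0,0,0,0.6],[0,0,0,0,0.6],[0,0,0,0,0.6],[0,0,0,0,0.6],[0,0,0,0,0.6]]'
python3 -m handwheel '[[0,0,0,0,0.6],[0,0,0,0,0.6],[0,0,0,0,0.6],[0,0,0,0,0.6],[0,0,0,0,0.6]]'
python3 -m handwheel '[[0,0,0,0,0.6],[0,0,0,0,0.6],[0,0,0,0,0.6],[0,0,0,0,0.6],[0,0,0,0,0.6]]'
python3 -m handwheel '[[0,0,0,0,0.6],[0,0,0,0,0.6],[0,0,0,0,0.6],[0,0,0,0,0.6],[0,0,0,0,0.6]]'
python3 -m handwheel '[[0,0,0,0,0],[0,0,0,0,0],[0,0,0,0,0],[0,0,0,0,0]]'
python3 - <<'E'
from h import *
s=env.read_state();M=R.from_rotvec(s['tcp_rot']).as_matrix()
print(np.degrees(np.arctan2(M[1,1],M[0,1])),s['torque'],s['joints'])
snap('wrist','w2')
E
```

```text
clock: 4.37
eef_pos: [0.4461, 0.2264, 0.0785]
tcp_rot: [0.343, 3.123, 0.002]
wrist_force: [0.2, 4.5, -1.5]
width: 0.0137
clock: 4.78
eef_pos: [0.4464, 0.227, 0.0785]
tcp_rot: [0.828, 3.03, 0.004]
wrist_force: [0.4, 6.3, -2.4]
width: 0.0138
clock: 5.2
eef_pos: [0.4469, 0.2275, 0.0785]
tcp_rot: [1.292, 2.863, 0.006]
wrist_force: [0.6, 8.9, -4.2]
width: 0.0137
clock: 5.62
eef_pos: [0.4475, 0.2279, 0.0786]
tcp_rot: [1.725, 2.625, 0.008]
wrist_force: [2.0, 9.8, -4.0]
width: 0.0134
clock: 5.95
eef_pos: [0.4475, 0.2279, 0.0785]
tcp_rot: [1.721, 2.628, 0.008]
wrist_force: [1.5, 9.0, -4.1]
width: 0.0136
23.570590348063902 [ 1.5934275  -0.04859583 -0.00651878] [ 0.24618038  0.59741218  1.86441971  0.00507593  0.67560812 -0.16916398]
```

View pics/w2.png

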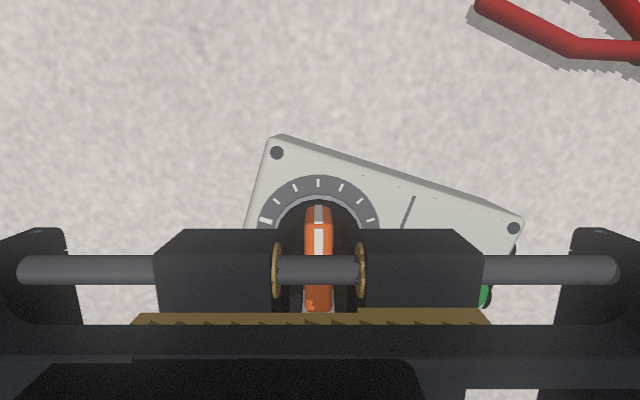

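The hand turned 72.0°. The wrist image shows the pointer (318,208) at the third mark (318,183), counting from the long mark (265,220). I'll release and rise.

```bash
python3 -m handwheel '[[0.5,0,0,0,0],[0.5,0,0,0,0],[0.5,0,0,0,0],[0.5,0,0,0,0],[0.5,0,0,0,0]]'
python3 -m handwheel '[[0.5,0,0,0,0],[0.5,0,0,-15,0],[0.5,0,0,-30,0],[0.5,0,0,-30,0],[0.5,0,0,-30,0]]'
python3 -m handwheel '[[0.3,0,0,-20,0],[0,0,0,0,0],[0,0,0,0,0]]'
python3 - <<'E'
from h import *
s=env.read_state();M=R.from_rotvec(s['tcp_rot']).as_matrix()
print(s['eef_pos'],M.round(4).tolist())
im=snap('wrist','w3');snap('side','s3');snap('scene','sc3')
E
```

```text
clock: 6.42
eef_pos: [0.4459, 0.2252, 0.0785]
tcp_rot: [-1.718, -2.63, 0.001]
wrist_force: [0.7, -0.2, -0.1]
width: 0.0387
clock: 6.83
eef_pos: [0.4455, 0.2252, 0.1844]
tcp_rot: [-1.718, -2.629, 0.002]
wrist_force: [0.6, -0.4, -0.3]
width: 0.0435
clock: 7.08
eef_pos: [0.4466, 0.2256, 0.2045]
tcp_rot: [1.717, 2.628, 0.003]
wrist_force: [-0.9, 0.1, 0.4]
width: 0.0301
[0.44661358 0.22563502 0.20454693] [[-0.4017, 0.9158, 0.0028], [0.9158, 0.4017, 0.0006], [-0.0005, 0.0028, -1.0]]
```

View pics/w3.png

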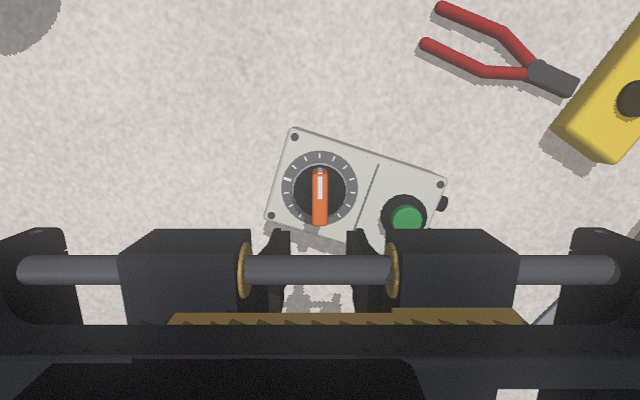

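View pics/s3.png

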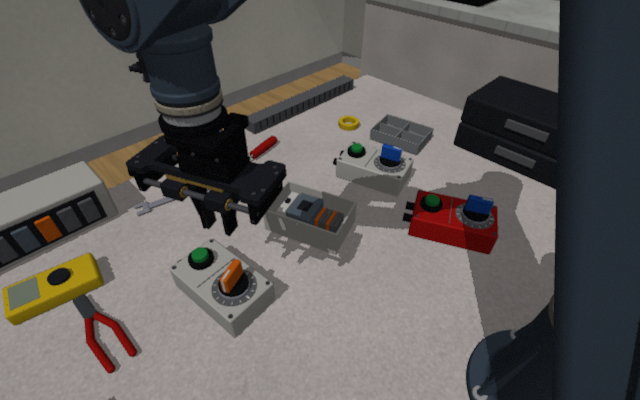

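The side and wrist views show the dial free and standing at the new stop. The green button is at (407,218) in the wrist view, so I'll measure it and check the dial angle.

Run:
```python
from h import *
s=env.read_state();im=cv2.imread('pics/w3.png');h=cv2.cvtColor(im,cv2.COLOR_BGR2HSV)
g=cv2.inRange(h,(45,100,30),(80,255,255));g[:,:380]=0;g[:,440:]=0
y,x=np.nonzero(g);(cx,cy),r=cv2.minEnclosingCircle(np.c_[x,y].astype(np.float32));print(cx,cy,r)
p=ray('wrist',cx,cy,.076,s);print('green',p)
print('pointer',ray('wrist',319.5,170,.103,s),'bar end',ray('wrist',319.5,224,.103,s))
q=ray('wrist',287,180,.056,s)-ray('wrist',317,189,.056,s)
M=R.from_rotvec(s['tcp_rot']).as_matrix()
b=ray('wrist',319.5,170,.103,s)-ray('wrist',319.5,224,.103,s)
print(np.degrees(np.arctan2(q[1],q[0])),'bar',np.degrees(np.arctan2(b[1],b[0])))
for t in (p[:2],(0.5357,0.2345)): print(M.T@(np.r_[t,s['eef_pos'][2]]-s['eef_pos'])*1000)
```

```text
407.0 220.5 14.534542083740234
green [0.53364494 0.23490559 0.076     ]
pointer [0.43496337 0.24990913 0.103     ] bar end [0.45415639 0.20625668 0.103     ]
-173.38917365779665 bar 113.73403830528558
[-26.7403386   85.1537917   -0.28452259]
[-27.93710825  86.87293929  -0.29059128]
```

```bash
python3 -m handwheel '[[0,-9,29,0,0],[0,-9,29,0,0],[0,-9.5,28.5,0,0],[0,0,0,30,0],[0,0,0,30,0]]'
python3 -m handwheel '[[0,0,0,30,0],[0,0,0,20,0],[0,0,0,5,0],[0,0,0,0,0],[0,0,0,0,0]]'
```

```text
clock: 7.65
eef_pos: [0.5395, 0.2353, 0.1427]
tcp_rot: [1.718, 2.627, 0.005]
wrist_force: [-1.2, 0.2, -1.8]
width: 0.0003
clock: 8.07
eef_pos: [0.5363, 0.2351, 0.0881]
tcp_rot: [-1.718, -2.629, 0.001]
wrist_force: [0.8, 0.5, 0.5]
width: 0.0004
```

Now at z = 0.088, with the cap top at 0.077. I'll press slowly.

```bash
python3 -m handwheel '[[0,0,0,4,0],[0,0,0,4,0],[0,0,0,3,0],[0,0,0,2,0],[0,0,0,0,0]]'
python3 -m handwheel '[[0,0,0,2,0],[0,0,0,2,0],[0,0,0,1,0],[0,0,0,0,0],[0,0,0,0,0]]'
```

```text
clock: 8.48
eef_pos: [0.5368, 0.2353, 0.0759]
tcp_rot: [1.718, 2.629, 0.002]
wrist_force: [0.3, 1.1, 2.3]
width: 0.0003
clock: 8.9
eef_pos: [0.5368, 0.2353, 0.0714]
tcp_rot: [1.718, 2.629, 0.001]
wrist_force: [0.2, 0.2, 6.8]
width: 0.0007
```

```bash
python3 -m handwheel '[[0,0,0,1,0],[0,0,0,0.5,0],[0,0,0,0,0],[0,0,0,0,0]]'
python3 - <<'E'
from h import *
s=env.read_state();print(s['eef_pos'],s['wrist_force'])
snap('scene','press')
E
```

```text
clock: 9.23
eef_pos: [0.5369, 0.2353, 0.0712]
tcp_rot: [1.717, 2.629, 0.002]
wrist_force: [-2.4, -0.9, 13.9]
width: 0.0005
[0.53688037 0.2353132  0.07123865] [-2.41556122 -0.8756693  13.8604295 ]
```

The button has bottomed out: z stays at 0.071 while the force climbs to 14 N. Releasing.

```bash
python3 -m handwheel '[[0,0,0,-5,0],[0,0,0,-10,0],[0,0,0,-30,0],[0,0,0,-40,0],[0,0,0,-40,0]]'
python3 -m handwheel '[[0,25,-30,0,0],[0,0,-30,0,0],[0,0,-30,0,0],[0,0,0,0,0],[0,0,0,0,0]]'
python3 - <<'E'
from h import *
for n in('scene','side','wrist'):snap(n,n+'9')
s=env.read_state();print(s['clock'],s['eef_pos'],s['wrist_force'])
a=cv2.imread('pics/scene9.png')[130:330,160:480];b=cv2.imread('pics/side9.png')[120:320,160:480]
cv2.imwrite('pics/end.png',cv2.resize(np.vstack([a,b]),(480,600),interpolation=cv2.INTER_CUBIC))
E
```

```text
clock: 9.7
eef_pos: [0.5349, 0.2348, 0.1943]
tcp_rot: [-1.717, -2.627, 0.005]
wrist_force: [1.0, -0.2, -0.6]
width: 0.0005
clock: 10.12
eef_pos: [0.4418, 0.2215, 0.1942]
tcp_rot: [-1.717, -2.629, 0.002]
wrist_force: [1.5, -0.2, 0.5]
width: 0.0007
10.2667 [0.44548022 0.22219104 0.19434017] [-0.27100185 -0.07636777 -1.41842947]
```

View pics/end.png

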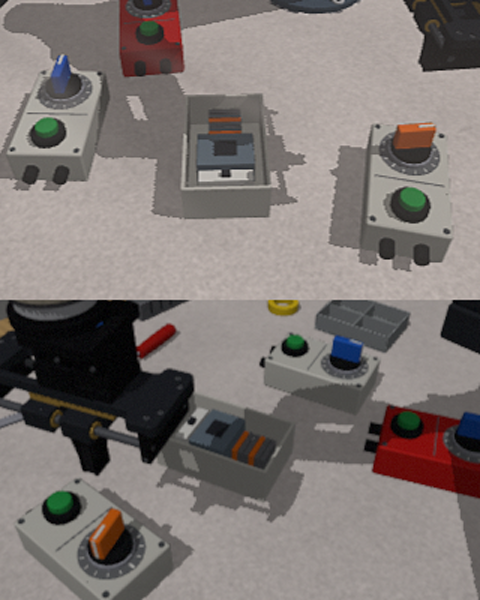

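View pics/wrist9.png

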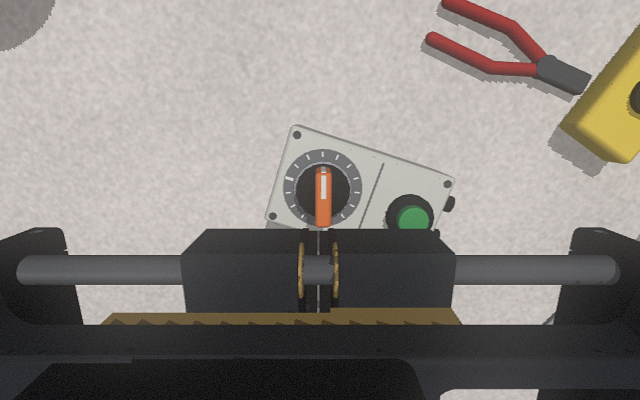

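The final pictures show the orange dial at the third mark (wrist view, bar upright at (323,197)), the green button back up at (413,220), and the arm clear. The blue dial looks unchanged. Handing in.

```bash
python3 -c "
from cell import env
print(env.hand_in())"
```

```text
the job is handed in; nothing more can be done
None
```

I turned the orange dial three clicks clockwise, let go of it, then pressed the station's green button fully in and released it. I handed the job in at about 10.3 s of the 38 s allowed; the hand-in gives no verdict.

- **Dial:** the hand turned 72.0°. After release the bar measured 71.9° from its start, with the pointer on the third mark. It looked the same in the last pictures.
- **Button:** it stopped at 71 mm above the table, 6 mm down, while the force rose to about 14 N. The last pictures show it back up.
- **Surroundings:** the arm ended about 190 mm above the table, clear of the station. The blue dial and the red look-alike were not approached and look unchanged; I judged that by eye and did not measure their angles.

One early measurement disagreed: my estimate of the dial's black disc centre from the wrist view was about 22 mm off because the mask caught only part of the disc. I ignored it, since the other measurements agreed to within 2 mm. The two fixed views put the button's top 5 mm apart. The finger still pressed within about 3 mm of the wrist camera's reading of its centre.

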